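# Find the true gel cassette with the gap gauge

## Task

Three gel cassettes stand in the casting stand, but in two of them a spacer has slipped across the inside of the gap, out of sight, so only one gap is clear to its full depth. Take the gap gauge from its wooden holder and try its sprung blade in the gaps gently, never forcing it where it jams so that it is pushed back more than 8 mm into the handle, until you find the gap it slides into fully home; leave the gauge standing upright in that gap, let go, and leave everything else on the bench where it is.

Things in the scene. Friction and masses are not known exactly. Their poses are not given: they have to be found in the camera images.
- gauge: Loose gauge, 0.12 kg, upright in the holder. Dark shoulder 44 (x) x 24 (y) mm, z 0 to 6; yellow handle 20 (x) x 16 (y) mm, z 6 to 62; steel blade 24 (x) x 3 (y) mm hanging from it, z -42 to 0. Origin: centre of the shoulder's underside, z up. Same after a half turn about z. Grip the handle across its 16 mm, 30 to 40 mm above the origin. It may shift in the grip: read it again in the hand.
- gauge_tip (a point): Centre of the blade's lower end, 42 mm under the gauge's origin while the blade is out.
- blade (a joint): How far the sprung blade is pushed up into the handle (m): 0 fully out, stop at 0.014. It gives from 3 N on and takes 1 N more for each mm (8 mm: 11 N).
- holder: Fixed wooden block 72 (x) x 60 (y) x 56 mm high with an upright slot 32 (x) x 7 (y) mm in its top, in which the gauge's blade hangs, shoulder on the block. Origin: centre of its underside, x along the slot. The gauge pulls straight up and out.
- stand: Fixed casting stand: grey base 120 (x) x 205 (y) x 12 mm, blue end walls 62 mm high at both y ends, low orange clamps, three white cassettes in a row along y, 62 mm apart. Origin: centre of the underside, z up. Two of the cassettes, at random, have a slipped spacer that bars the whole gap 14 or 24 mm below the plate tops; it is rigid and stops the blade dead.
- gap_middle (a point): Nominal middle of the middle cassette's gap (centre of the stand), at the height of the flat plate tops, 66 mm above the table; axes as the stand's: x along the gap, y across. Cassettes are clamped by eye: each real gap may lie up to 3 mm to either side (stand's y) of its point and be 0.01 rad askew.
- gap_left (a point): The same for the left cassette, 62 mm to +y of the middle. Each cassette: two upright rigid ceramic plates 84 mm long (x), 6 mm thick, with a gap of 5.5 mm between, open above; black strips fill the last 8 mm at each x end.
- gap_right (a point): The same for the right cassette, 62 mm to -y of the middle. A clear gap is deeper than the blade is long: the shoulder comes to rest on the plate tops, blade tip 42 mm below them.
- tube_rack: Bystander: green tube rack 100 x 210 x 45 mm. Origin under its centre.
- tip_box_yellow: Bystander: yellow pipette tip box with a clear lid, 85 x 120 x 72 mm. Origin under its centre.
- tip_box_blue: Bystander: blue pipette tip box with a clear lid, 85 x 120 x 72 mm. Origin under its centre.
- gel_comb: Bystander: red gel comb lying flat, 90 x 38 x 8 mm. Origin under its back bar.
- marker: Bystander: white marker pen with a black cap, lying, 135 mm long, 12 mm thick. Origin under its middle.
- beaker: Bystander: clear plastic beaker, 70 mm across, 90 mm high. Origin under its centre.
- goggles: Bystander: safety goggles with black rim and arms, 155 mm wide, 48 mm high, arms to +x. Origin under the lens.
Mind the look-alikes: they are no part of the job. What is shaped like the stand but purple is not meant.

How it is judged:
By the outcome, as a careful person would: the job done as asked, in the order asked, and still so for the second after the job is handed in, with the robot touching nothing.
It also fails if it takes over 64 s, if anything falls off the work surface, if the arm or the gripper's body presses on something with over 40 N, if the wrist force passes 120 N, or if a joint passes its speed limit or range.

## Robot

A 7-joint arm with a two-finger parallel gripper is mounted at the origin on the work surface. World frame = base frame: x ahead of the robot, y to its left, z up, the work surface at z = 0. Lengths are in m, angles in degrees, forces in N, time in s.
With the tool pointing down it reaches from about 0.425 to 0.875 m from the base axis. Payload 4.7 kg.
Tool frame: the origin (TCP) lies between the finger pads; the fingertips stand env.finger_overhang ahead of it and the grasp point (between the pads) lies 5 mm behind it (env.finger_overhang is the distance from the TCP to the fingertips, in m); z points along the fingers, y is the line along which they close (so a half turn about z gives the same grasp; the last joint's range is limited). The gripper opens to 87 mm and grips with 3 to 60 N. Pads are 19 mm wide; open, the fingers measure 117 mm over their backs; the gripper's body (75 mm by 190 mm) begins 51 mm behind the grasp point.
Start: joints at [-66.343, 18.392, -4.016, 83.108, 1.295, 78.541, -3.26], TCP at [0.252, 0.599, 0.237] pointing down, gripper open.
Joint ranges: [-163.93, 163.93], [-17.29, 119.83], [-79.2, 71.16], [3.27, 140.29], [-89.18, 269.18], [5.43, 117.66], [-154.24, 154.24]. Speed limits (degrees/s): [147.25, 147.25, 180, 180, 180, 180, 180].

## Interface

Orientations are given as [roll, pitch, yaw] about the fixed x, y, z axes, in that order (R = Rz(yaw) Ry(pitch) Rx(roll)).
In Python, from cell import telemetry, eyes, env, models gives the robot as it stands. The module is installed in compiled form; this text tells all that it offers.
- The arm moves only by the tool drive_tool, never from a script. Its arguments are lists of equal length, an entry for each row: "angular": the turn, a rotation vector about the tool's x, y, z in rad, a list of three; "delta_pos": the shift along the tool's x, y, z in cm, a list of three; "gripper": the finger opening in cm, from 0 to 8.7. A call has 1 to 20 rows; each row shifts and turns the commanded pose from where the row before left it, along the tool's axes as they then stand; what a row does not reach is not made up. A row lasts 1/10 s, in which the tool goes at most 50 mm and 8.59 degrees, less where a joint would pass 70% of its speed; a pose out of reach is approached as far as the arm can. A call with a gripper value outside its range is refused whole. The fingers move at their own pace and stop on an object; "squeeze" is the grip in N (left out, the last holds). Time passes only in rows, so rows that do not move let the fingers close. It gives the time, the measured TCP pose, the force, the opening and the grip force at its end, in the units of the state.
- telemetry.get_obs(): the state, without advancing time (a new reading comes with each control period).
- eyes.read_camera(name): name is "scene" or "top" or "wrist"; returns a dict with "pixels" (384x512x3 uint8, red, green, blue), "mtx" (3x3 intrinsics, pixels), "origin" and "orientation" of the camera in the world. Camera axes: x right, y down, z forward; pixel columns grow to the right and rows downward; lengths in m; the calibration is good to about 2 mm. The wrist camera is an equidistant fisheye: a pixel r from the principal point sees the ray r / f radians off the axis. A picture is of the moment at which its call begins. There is no depth.
- env.sign_off(): hands the job in; it is judged then, once.
Trained networks look in a picture, given as the dict that the camera call returned (one of the last four; its "shot" number tells which), for a name from the list of things; names that differ only in an ending like _2 or _b are one class to them, and where a whole thing is asked for, a point or a joint stands for the part that bears it (a point fixed in the world has none). Each returns a list of dicts, best first, with "p" (0 to 1); they miss things now and then, are a little off and sometimes report something else, mostly with a low value. They report only what shows in the picture. A call takes as long as a camera call. They do not tell look-alikes from the thing itself.
- models.search_frame(picture, target): "centre" ([column, row] in pixels, amid what is visible of it).
- models.cut_out(picture, target): "pixels" (384x512 bool, what is visible of it) and "centre" ([column, row] in pixels, amid what is visible of it).
The state is a dict: "time_s": time; "qpos": joint angles; "joint_velocities": joint speeds; "effort": joint torques, N m; "tool_pos": TCP position; "tool_rot": TCP orientation; "force": force on the tool from outside, world axes, zero at the start; "wrist_torque": the same for the moment, N m; "grip_width": finger opening in m; "grasp_force": force on a finger pad.
Only numpy, scipy, OpenCV 4.12 (cv2) and the standard library are available. Lean on these libraries where they do the work, as an engineer would, in place of code of your own. Each camera call takes 0.05 s, during which the arm holds its last target. There are 200 camera calls.

## Working session

There is one attempt and no reset: what is moved stays moved. The work goes in short steps, Python scripts to look and compute and a tool call to move; the robot and the scene stay as the last step left them, time stands still between calls to the robot, and variables do not carry over. Pictures are saved under pics/ and viewed, at most 10 in all, crops included, and the job is handed in when it is done.

Besides the shell and the picture viewer there is one more tool, called after "Call:" as name(argument=value, ...) on one line, values as JSON. drive_tool: Moves the arm, as the interface text tells. Its arguments: {"type":"object","properties":{"angular":{"type":"array","items":{"type":"array","items":{"type":"number"}}},"delta_pos":{"type":"array","items":{"type":"array","items":{"type":"number"}}},"gripper":{"type":"array","items":{"type":"number"}},"squeeze":{"type":"number"}},"required":["angular","delta_pos","gripper"]}

```bash
mkdir -p pics
cat > h.py <<'E'
import numpy as np,cv2
from cell import telemetry,eyes,env,models
from scipy.spatial.transform import Rotation as R
def rot(o):
    o=np.array(o,float)
    if o.shape==(3,3): return o
    if o.size==4: return R.from_quat(o).as_matrix()
    return R.from_euler('xyz',o,degrees=True).as_matrix()
def ray(p,uv,fish=False):
    K=np.array(p['mtx']);x=(uv[0]-K[0,2])/K[0,0];y=(uv[1]-K[1,2])/K[1,1]
    if fish:
        r=np.hypot(x,y);d=np.array([x/r*np.sin(r),y/r*np.sin(r),np.cos(r)]) if r>0 else np.array([0,0,1.])
    else: d=np.array([x,y,1.])
    return np.array(p['origin'],float),rot(p['orientation'])@d
def onz(p,uv,z,fish=False):
    o,d=ray(p,uv,fish);return o+d*(z-o[2])/d[2]
def proj(p,X,fish=False):
    K=np.array(p['mtx']);c=rot(p['orientation']).T@(np.array(X,float)-np.array(p['origin']))
    if fish:
        t=np.arctan2(np.hypot(c[0],c[1]),c[2]);n=np.hypot(c[0],c[1]);x,y=c[0]/n*t,c[1]/n*t
    else: x,y=c[0]/c[2],c[1]/c[2]
    return np.array([K[0,0]*x+K[0,2],K[1,1]*y+K[1,2]])
def save(n,img,s=1,crop=None):
    if crop: img=img[crop[1]:crop[3],crop[0]:crop[2]]
    cv2.imwrite('pics/'+n,cv2.resize(cv2.cvtColor(img,cv2.COLOR_RGB2BGR),None,fx=s,fy=s,interpolation=cv2.INTER_CUBIC))
E
python3 - <<'E'
from h import *
print(env.finger_overhang, telemetry.get_obs())
ps={}
for n in ['top','scene']:
    p=eyes.read_camera(n);ps[n]=p
    print(n,p['mtx'],p['origin'],p['orientation'])
    for t in ['gauge','holder','stand']:
        print(t,[(np.round(d['centre'],1),round(d['p'],2)) for d in models.search_frame(p,t)])
cv2.imwrite('pics/a.png',cv2.cvtColor(cv2.resize(np.vstack([ps['top']['pixels'],ps['scene']['pixels']]),(400,600)),cv2.COLOR_RGB2BGR))
save('top.png',ps['top']['pixels'],1.5)
E
```

```text
0.014 {'time_s': 0.0, 'qpos': array([-66.3437014 ,  18.44069621,  -4.01378372,  83.17454877,
         1.29567856,  78.54011598,  -3.25972563]), 'joint_velocities': array([ 0.00559781, -0.00289369, -0.09051211,  0.05661053,  0.02893099,
        0.02644734, -0.02490731]), 'effort': array([ 8.25380466e-04, -4.91289139e+01, -4.03392361e-01, -3.12528312e+01,
       -6.38298341e-02,  4.39305918e-02,  1.84798878e-04]), 'tool_pos': array([0.25225616, 0.59849005, 0.23544579]), 'tool_rot': array([-1.79889911e+02,  6.89948363e-03,  1.57152201e+02]), 'force': array([-0.54029663,  0.24580673,  0.77421222]), 'wrist_torque': array([-0.00983232, -0.07138515, -0.01682017]), 'grasp_force': 0.0, 'grip_width': 0.08665771868059827}
top [[392.12941134   0.         255.58222031]
 [  0.         392.12941134 189.50922817]
 [  0.           0.           1.        ]] [ 0.30054998 -0.04549896  1.23386858] [-171.5928114     1.29547291  -89.09619083]
gauge []
holder [(array([190. , 182.1]), 0.71), (array([199.2, 233. ]), 0.56), (array([319.5, 233.5]), 0.47)]
stand [(array([377.3, 286.8]), 0.82), (array([275.9, 170.1]), 0.8), (array([140.3, 290.1]), 0.74)]
scene [[399.12353648   0.         257.73321381]
 [  0.         399.12353648 186.85327529]
 [  0.           0.           1.        ]] [0.88741314 0.60868363 0.85682591] [-135.32445561   -1.23596739  148.4964944 ]
gauge [(array([296.9, 255.1]), 0.78), (array([223.6, 209.5]), 0.43)]
holder [(array([293. , 270.9]), 0.82)]
stand [(array([224.8, 206.9]), 0.94), (array([273.4, 114.4]), 0.78), (array([431.4, 251.6]), 0.56)]
```

View pics/top.png

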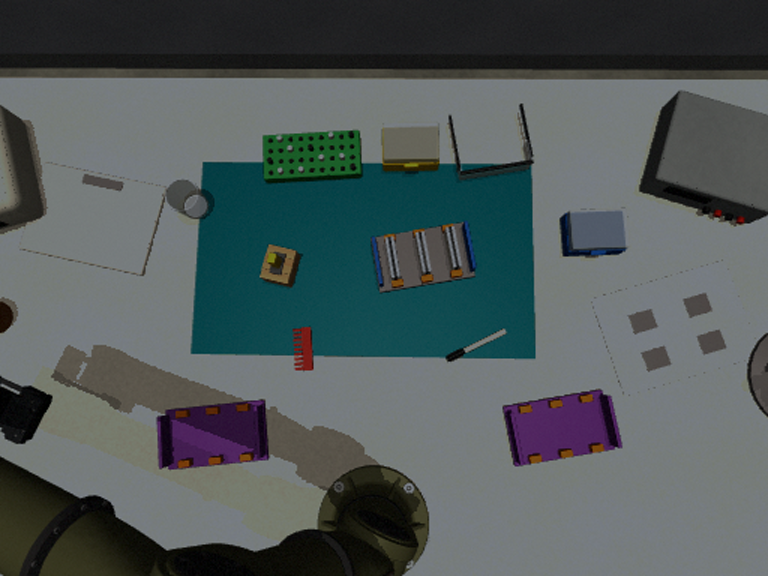

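The top view shows the holder with the gauge at about (186,177). Three stand-like things appear. The one at (276,170) is grey and blue with white cassettes and fits the description, while (377,287) and (140,290) are purple and empty, so they are not meant. I'll confirm this in an enlarged crop.

Run:
```python
from h import *
p=eyes.read_camera('top');save('c.png',p['pixels'],5,(168,140,322,204))
for uv,z in [((186,177),0.056),((275.9,170.1),0.03)]: print(onz(p,uv,z))
c=models.cut_out(p,'stand')
for d in c: print(d['p'],d['centre'],cv2.minAreaRect(np.argwhere(d['pixels'])[:,::-1].astype(np.float32)))
c=models.cut_out(p,'holder')
for d in c: print(d['p'],d['centre'],cv2.minAreaRect(np.argwhere(d['pixels'])[:,::-1].astype(np.float32)))
```

```text
[0.51032529 0.19773504 0.056     ]
[ 0.5401324  -0.07797566  0.03      ]
0.94 [140.3, 288.8] ((140.8719940185547, 289.63873291015625), (39.80788040161133, 73.47235870361328), 83.8844985961914)
0.86 [375.1, 284.0] ((374.41741943359375, 284.27520751953125), (40.95054244995117, 73.9765625), 80.13418579101562)
0.77 [274.3, 171.5] ((282.0888977050781, 171.33721923828125), (38.580345153808594, 66.09635925292969), 79.99201965332031)
0.68 [192.1, 181.7] ((186.4811248779297, 176.56602478027344), (22.115049362182617, 24.450178146362305), 15.945395469665527)
```

View pics/c.png

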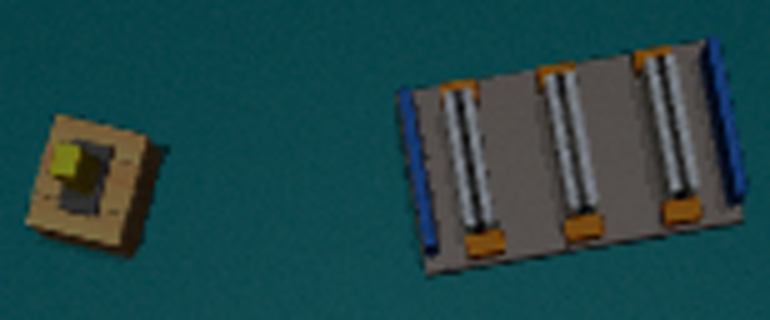

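The crop shows the blue-walled grey stand with its white cassettes at crop (575,155). The wooden holder with the yellow handle is at crop (90,185). I'll hover over the gauge.

Call:
drive_tool(angular=[[0,0,0],[0,0,0],[0,0,0],[0,0,0],[0,0,0],[0,0,0],[0,0,0],[0,0,0],[0,0,0],[0,0,0],[0,0,0],[0,0,0],[0,0,-0.07],[0,0,-0.07],[0,0,0],[0,0,0]], delta_pos=[[-3.28,-2.24,0],[-3.28,-2.24,0],[-3.28,-2.24,0],[-3.28,-2.24,0],[-3.28,-2.24,0],[-3.28,-2.24,0],[-3.28,-2.24,0],[-3.28,-2.24,0],[-3.28,-2.24,0],[-3.28,-2.24,0],[-3.28,-2.24,0],[-3.28,-2.24,0],[0,0,0],[0,0,0],[0,0,0],[0,0,0]], gripper=[8.7,8.7,8.7,8.7,8.7,8.7,8.7,8.7,8.7,8.7,8.7,8.7,8.7,8.7,8.7,8.7])

```text
time_s: 2.15
tool_pos: [0.5107, 0.1986, 0.2367]
tool_rot: [180.0, 0.0, 165.1]
force: [-0.4, -0.1, 0.2]
grip_width: 0.0868
grasp_force: 0.0
```

Run:
```python
from h import *
o=telemetry.get_obs();print(o['time_s'],o['tool_pos'],o['tool_rot'],o['qpos'])
p=eyes.read_camera('wrist');save('w1.png',p['pixels'],1.5)
print(p['mtx'],p['origin'],p['orientation'])
for t in ['gauge','holder']:
  for d in models.cut_out(p,t): print(t,d['p'],d['centre'],onz(p,d['centre'],0.056,True),cv2.minAreaRect(np.argwhere(d['pixels'])[:,::-1].astype(np.float32)))
```

```text
2.15 [0.51069158 0.19864581 0.23666993] [1.79989603e+02 7.97965186e-03 1.65101531e+02] [-37.19845404   5.80411541  14.17327594  98.33835187  -1.46555381
  76.02476122  52.36029349]
[[297.31863964   0.         259.50738403]
 [  0.         297.31863964 190.46336938]
 [  0.           0.           1.        ]] [0.44555044 0.2161958  0.38639763] [1.65857641e+02 4.46594050e-03 7.51276680e+01]
gauge 0.7 [8.9, 140.0] [ 0.35829957 -0.14006037  0.056     ] ((10.229644775390625, 140.75531005859375), (9.311187744140625, 52.178348541259766), 30.379125595092773)
gauge 0.65 [191.7, 59.4] [0.36090896 0.16040327 0.056     ] ((192.20547485351562, 56.04794692993164), (66.24529266357422, 31.015905380249023), 69.44395446777344)
holder 0.98 [277.0, 168.2] [0.50603649 0.22052397 0.056     ] ((263.638671875, 175.18960571289062), (67.41456604003906, 53.55809783935547), 87.51044464111328)
```

View pics/w1.png

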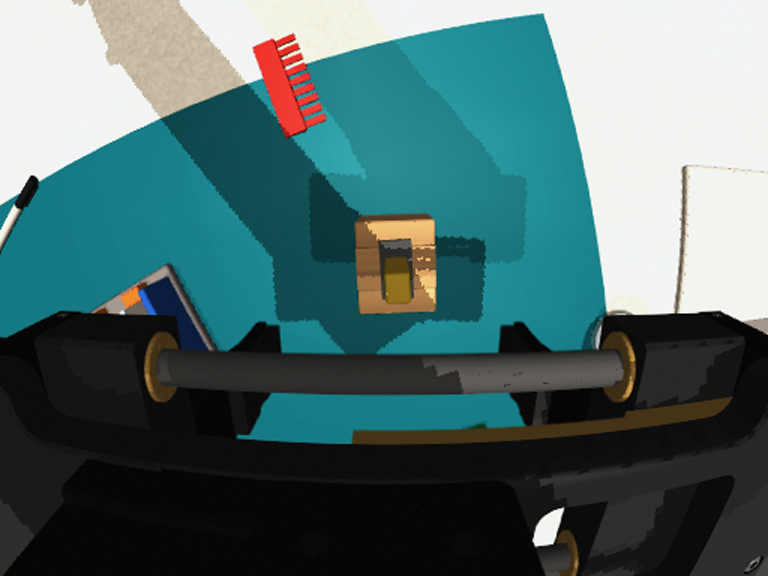

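The wrist view shows the holder at about (264,175) with the dark shoulder and the yellow handle pointing towards the fingers. I'll fit the pose by its silhouette.

```bash
cat >> h.py <<'E'
from scipy.optimize import minimize
def box(c,yaw,sx,sy,z0,z1,ox=0,oy=0):
    P=np.array([[ox+a*sx/2,oy+b*sy/2] for a in(-1,1) for b in(-1,1)]);a=np.radians(yaw)
    P=P@np.array([[np.cos(a),np.sin(a)],[-np.sin(a),np.cos(a)]])+c
    return np.array([[x,y,z] for x,y in P for z in(z0,z1)])
def hullmask(p,X,fish=True):
    uv=np.array([proj(p,x,fish) for x in X]);m=np.zeros(p['pixels'].shape[:2],np.uint8)
    cv2.fillConvexPoly(m,np.round(cv2.convexHull(uv.astype(np.float32))*16).astype(np.int32),255,cv2.LINE_AA,4);return m/255.
def fit(p,mask,sx,sy,z0,z1,x0,fish=True):
    mask=mask.astype(float)
    def f(v):
        h=hullmask(p,box(v[:2],v[2]*100,sx,sy,z0,z1),fish);return -np.minimum(h,mask).sum()/np.maximum(h,mask).sum()
    x0=np.array([x0[0],x0[1],x0[2]/100]);best=None
    for _ in range(3):
        r=minimize(f,x0,method='Nelder-Mead',options=dict(initial_simplex=[x0]+[x0+np.eye(3)[i]*s for i,s in enumerate((.012,.012,.06))],xatol=1e-5,fatol=1e-5));x0=r.x
    return r.x*[1,1,100],-r.fun
E
python3 - <<'E'
from h import *
p=eyes.read_camera('wrist')
m=max(models.cut_out(p,'holder'),key=lambda d:d['p'])['pixels'].astype(np.uint8)
h=cv2.cvtColor(p['pixels'],cv2.COLOR_RGB2HSV)
roi=np.zeros(m.shape,bool);roi[140:212,235:295]=1
y=(roi&(h[...,0]>23)&(h[...,0]<35)&(h[...,1]>170)).astype(np.uint8)
y=cv2.morphologyEx(y,cv2.MORPH_OPEN,np.ones((2,2)))
pts=np.argwhere(m|y)[:,::-1].astype(np.int32);hm=np.zeros_like(m);cv2.fillConvexPoly(hm,cv2.convexHull(pts),1)
print('holder',fit(p,hm,.072,.06,0,.056,(.51,.198,-15)), m.sum(),hm.sum())
print('handle',fit(p,y,.020,.016,.062,.118,(.51,.198,-15)), y.sum(), cv2.boundingRect(np.argwhere(y)[:,::-1].astype(np.int32)))
E
```

```text
holder (array([  0.51268161,   0.20305408, -13.2866757 ]), np.float64(0.9709889060682236)) 2637 3568
handle (array([  0.51 ,   0.198, -15.   ]), np.float64(0.0)) 0 (0, 0, 0, 0)
```

Run:
```python
from h import *
p=eyes.read_camera('wrist')
h=cv2.cvtColor(p['pixels'],cv2.COLOR_RGB2HSV)
print(h[185:200:5,262:270:3])
roi=np.zeros(h.shape[:2],bool);roi[150:210,250:282]=1
y=(roi&(h[...,0]>22)&(h[...,0]<36)&(h[...,1]>140)).astype(np.uint8)
y=cv2.morphologyEx(y,cv2.MORPH_OPEN,np.ones((3,3)))
print(y.sum(), cv2.boundingRect(np.argwhere(y)[:,::-1].astype(np.int32)))
for x in [(.5127,.203)]:
    X=box(x,-13.3,.02,.016,.062,.118);print(np.round([proj(p,q,True) for q in X]))
print('handle',fit(p,y,.020,.016,.062,.118,(.5127,.203,-13)))
```

```text
[[[ 22 201 146]
  [ 22 203 147]
  [ 22 201 147]]

 [[ 22 201 146]
  [ 22 203 146]
  [ 22 201 147]]

 [[ 22 205 144]
  [ 22 202 145]
  [ 22 203 147]]]
0 (0, 0, 0, 0)
[[256. 170.]
 [255. 181.]
 [271. 170.]
 [273. 181.]
 [257. 188.]
 [256. 202.]
 [271. 187.]
 [273. 201.]]
handle (array([  0.5127,   0.203 , -13.    ]), np.float64(0.0))
```

Call:
drive_tool(angular=[[0,0,-0.028],[0,0,0],[0,0,0],[0,0,0],[0,0,0],[0,0,0],[0,0,0],[0,0,0],[0,0,0],[0,0,0],[0,0,0],[0,0,0],[0,0,0],[0,0,0]], delta_pos=[[-0.05,0.57,0],[0,0,3],[0,0,3],[0,0,3],[0,0,3],[0,0,2],[0,0,1],[0,0,0],[0,0,0],[0,0,0],[0,0,0],[0,0,0],[0,0,0],[0,0,0]], gripper=[8.7,8.7,8.7,8.7,8.7,8.7,8.7,8.7,1,1,1,1,1,1], squeeze=30)

```text
time_s: 3.85
tool_pos: [0.5128, 0.2039, 0.0868]
tool_rot: [180.0, 0.0, 166.8]
force: [0.7, 0.0, -1.2]
grip_width: 0.0474
grasp_force: 0.0
```

Call:
drive_tool(angular=[[0,0,0],[0,0,0],[0,0,0],[0,0,0],[0,0,0],[0,0,0],[0,0,0],[0,0,0]], delta_pos=[[0,0,0],[0,0,0],[0,0,0],[0,0,0],[0,0,0],[0,0,0],[0,0,0],[0,0,0]], gripper=[1,1,1,1,1,1,1,1])

```text
time_s: 4.65
tool_pos: [0.5127, 0.2038, 0.0865]
tool_rot: [-180.0, -0.0, 166.8]
force: [-0.0, 0.5, 0.0]
grip_width: 0.0157
grasp_force: 30.0
```

Call:
drive_tool(angular=[[0,0,0],[0,0,0],[0,0,0],[0,0,0],[0,0,0],[0,0,0],[0,0,0],[0,0,0],[0,0,0],[0,0,0],[0,0,0],[0,0,0],[0,0,0],[0,0,0],[0,0,-0.135],[0,0,-0.135],[0,0,-0.135],[0,0,0],[0,0,0]], delta_pos=[[0,0,-1],[0,0,-2],[0,0,-2],[0,0,-2],[0,0,-2],[0,0,-3],[-1.13,-3.35,0],[-1.13,-3.35,0],[-1.13,-3.35,0],[-1.13,-3.35,0],[-1.13,-3.35,0],[-1.13,-3.35,0],[-1.13,-3.35,0],[-1.13,-3.35,0],[0,0,0],[0,0,0],[0,0,0],[0,0,0],[0,0,0]], gripper=[1,1,1,1,1,1,1,1,1,1,1,1,1,1,1,1,1,1,1])

```text
time_s: 6.55
tool_pos: [0.5394, -0.0777, 0.2069]
tool_rot: [180.0, 0.0, -170.2]
force: [-0.3, -0.3, -1.2]
grip_width: 0.0159
grasp_force: 30.0
```

Run:
```python
from h import *
o=telemetry.get_obs();print(o['time_s'],o['tool_pos'],o['tool_rot'],o['qpos'])
p=eyes.read_camera('wrist');save('w2.png',p['pixels'],1.5)
np.save('w2.npy',p,allow_pickle=True)
print(p['origin'],p['orientation'])
```

```text
6.55 [ 0.5394123  -0.07768178  0.20689443] [ 1.79991460e+02  2.27790623e-02 -1.70196188e+02] [-18.50473872   6.59077284  25.8732068  101.45439872  -3.0240652
  72.61397474 107.92683172]
[ 0.47299145 -0.08851148  0.35661789] [1.65847850e+02 3.69534557e-03 9.98287690e+01]
```

View pics/w2.png

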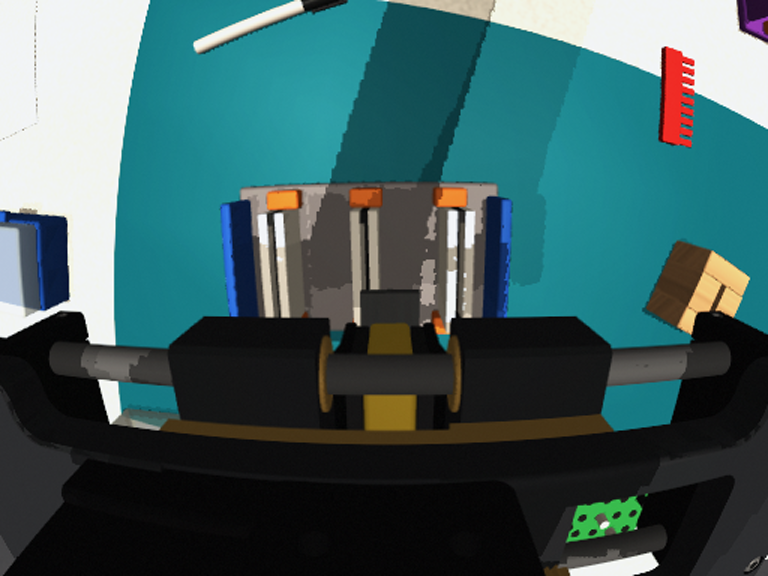

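The view shows the stand with blue walls at (158,170) and (332,165) and gap ends near (182,140), (243,140) and (307,140). The gauge's dark shoulder is at (260,200). I'll enlarge the cassettes.

Run:
```python
from h import *
p=np.load('w2.npy',allow_pickle=True).item()
save('c2.png',p['pixels'],4,(142,112,342,222))
g=cv2.cvtColor(p['pixels'],cv2.COLOR_RGB2GRAY)
for r in (150,165,180,195):
    print(r,'R',list(g[r,168:196]),'\n    M',list(g[r,230:258]),'\n    L',list(g[r,288:322]))
```

```text
150 R [np.uint8(121), np.uint8(140), np.uint8(140), np.uint8(140), np.uint8(231), np.uint8(244), np.uint8(244), np.uint8(244), np.uint8(244), np.uint8(235), np.uint8(128), np.uint8(59), np.uint8(61), np.uint8(54), np.uint8(41), np.uint8(231), np.uint8(244), np.uint8(244), np.uint8(244), np.uint8(244), np.uint8(240), np.uint8(134), np.uint8(95), np.uint8(96), np.uint8(96), np.uint8(96), np.uint8(96), np.uint8(95)] 
    M [np.uint8(68), np.uint8(68), np.uint8(67), np.uint8(105), np.uint8(153), np.uint8(163), np.uint8(163), np.uint8(163), np.uint8(163), np.uint8(147), np.uint8(99), np.uint8(88), np.uint8(69), np.uint8(25), np.uint8(17), np.uint8(89), np.uint8(160), np.uint8(164), np.uint8(164), np.uint8(164), np.uint8(164), np.uint8(128), np.uint8(91), np.uint8(69), np.uint8(69), np.uint8(69), np.uint8(69), np.uint8(69)] 
    L [np.uint8(148), np.uint8(131), np.uint8(69), np.uint8(69), np.uint8(74), np.uint8(80), np.uint8(82), np.uint8(82), np.uint8(83), np.uint8(83), np.uint8(168), np.uint8(235), np.uint8(244), np.uint8(244), np.uint8(244), np.uint8(244), np.uint8(210), np.uint8(97), n
[... 3503 characters left out ...]
8), np.uint8(27), np.uint8(29), np.uint8(29), np.uint8(30), np.uint8(29), np.uint8(29), np.uint8(28), np.uint8(29), np.uint8(28), np.uint8(29), np.uint8(29), np.uint8(29), np.uint8(30), np.uint8(34)] 
    L [np.uint8(167), np.uint8(158), np.uint8(92), np.uint8(91), np.uint8(89), np.uint8(87), np.uint8(83), np.uint8(82), np.uint8(83), np.uint8(126), np.uint8(228), np.uint8(244), np.uint8(244), np.uint8(244), np.uint8(244), np.uint8(227), np.uint8(58), np.uint8(49), np.uint8(82), np.uint8(84), np.uint8(106), np.uint8(148), np.uint8(165), np.uint8(165), np.uint8(165), np.uint8(165), np.uint8(154), np.uint8(115), np.uint8(94), np.uint8(93), np.uint8(94), np.uint8(94), np.uint8(93), np.uint8(93)]
```

View pics/c2.png

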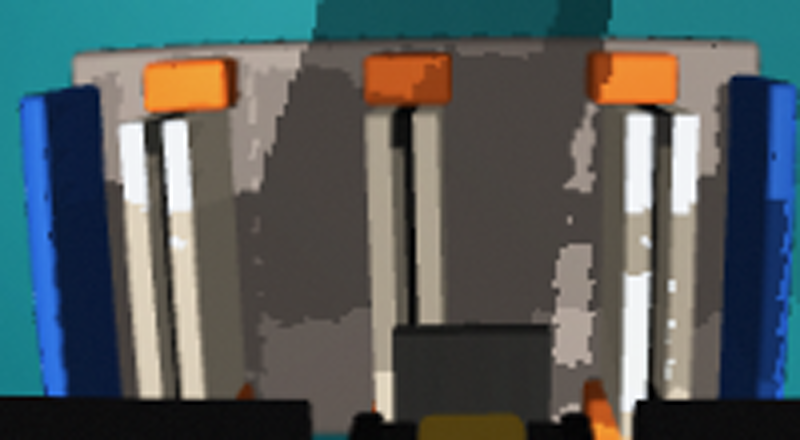

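The crop shows three gaps as dark stripes between pale plate tops at crop (165,250), (405,250) and (655,250). The gauge's shoulder is at (470,360).

```bash
cat > gaps.py <<'E'
from h import *
p=np.load('w2.npy',allow_pickle=True).item()
G=dict(R=[(180.2,150),(181.05,165),(182.1,180),(183.2,195)],M=[(242.2,150),(242.6,165),(243.05,180)],L=[(307.1,150),(306.9,165),(306.75,180),(306.0,195)])
for k,v in G.items():
    X=np.array([onz(p,q,.066,True)[:2] for q in v]);a=np.polyfit(X[:,0],X[:,1],1)
    print(k,X.round(4).tolist(),'yaw',np.degrees(np.arctan(a[0])))
c=models.cut_out(p,'stand') if 0 else None
for uv in [(239.75,193),(279.25,193)]: print('shoulder edge',onz(p,uv,.182,True))
print('far strip end (row ~139):',[onz(p,q,.066,True).round(4).tolist() for q in [(179.5,141),(241.8,139),(307.2,139)]])
E
python3 gaps.py
```

```text
R [[0.5175, -0.1616], [0.5326, -0.1588], [0.5478, -0.1559], [0.5635, -0.153]] yaw 10.626199405208972
M [[0.5077, -0.0998], [0.5224, -0.097], [0.5374, -0.0941]] yaw 10.81777481282048
L [[0.4965, -0.0367], [0.5113, -0.0339], [0.5264, -0.031], [0.5418, -0.0285]] yaw 10.387682342808962
shoulder edge [ 0.51999455 -0.09256942  0.182     ]
shoulder edge [ 0.51589513 -0.06890955  0.182     ]
far strip end (row ~139): [[0.5086, -0.1635, 0.066], [0.4971, -0.1019, 0.066], [0.4858, -0.0387, 0.066]]
```

Call:
drive_tool(angular=[[0,0,0],[0,0,-0.015],[0,0,0],[0,0,0],[0,0,0],[0,0,0],[0,0,0]], delta_pos=[[0.46,-1.65,0],[0,0,1],[0,0,2],[0,0,2],[0,0,1],[0,0,0],[0,0,0]], gripper=[1,1,1,1,1,1,1])

```text
time_s: 7.3
tool_pos: [0.538, -0.0946, 0.1469]
tool_rot: [-180.0, 0.0, -169.2]
force: [-0.3, -0.7, -0.9]
grip_width: 0.0162
grasp_force: 30.0
```

Run:
```python
from h import *
p=eyes.read_camera('wrist');np.save('w3.npy',p,allow_pickle=True)
save('c3.png',p['pixels'],5,(195,100,345,220))
o=telemetry.get_obs();print(o['tool_pos'],o['tool_rot'],o['force'])
```

```text
[ 0.53841982 -0.09467663  0.14737852] [-1.79984934e+02  8.17915128e-02 -1.69160199e+02] [ 0.61571903  0.54354445 -0.97246262]
```

View pics/c3.png

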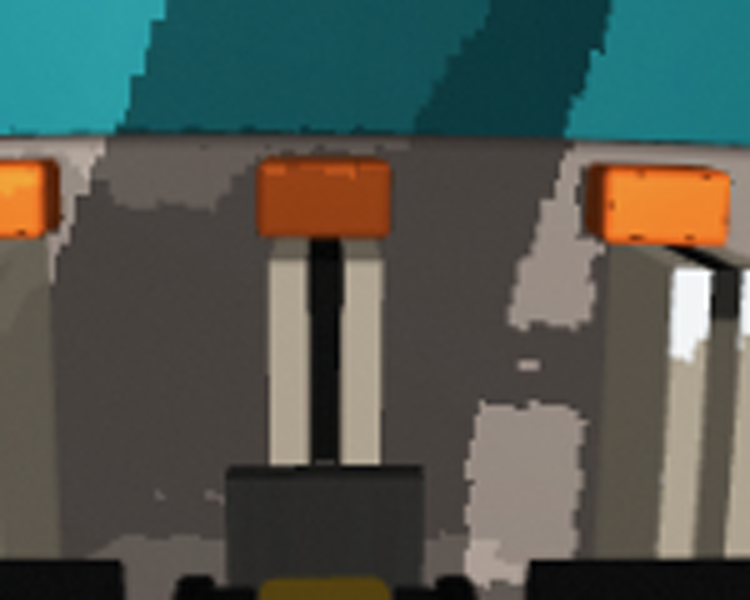

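The gap centre is at crop x≈325.5 and the shoulder centre at ≈324, so alignment is within about 0.3 mm. I'll lower gently.

Call:
drive_tool(angular=[[0,0,0],[0,0,0],[0,0,0],[0,0,0],[0,0,0],[0,0,0]], delta_pos=[[0,0.03,0.2],[0,0,0.3],[0,0,0.3],[0,0,0.3],[0,0,0.1],[0,0,0]], gripper=[1,1,1,1,1,1])

```text
time_s: 7.95
tool_pos: [0.5375, -0.0945, 0.1343]
tool_rot: [180.0, -0.0, -169.2]
force: [0.8, -0.3, -1.1]
grip_width: 0.016
grasp_force: 30.0
```

Call:
drive_tool(angular=[[0,0,0],[0,0,0],[0,0,0],[0,0,0]], delta_pos=[[0,0,0.3],[0,0,0.3],[0,0,0.2],[0,0,0]], gripper=[1,1,1,1])

```text
time_s: 8.35
tool_pos: [0.5374, -0.0944, 0.1261]
tool_rot: [180.0, -0.0, -169.2]
force: [0.0, -0.1, -1.0]
grip_width: 0.0161
grasp_force: 30.0
```

Call:
drive_tool(angular=[[0,0,0],[0,0,0],[0,0,0]], delta_pos=[[0,0,0.2],[0,0,0.2],[0,0,0]], gripper=[1,1,1])

```text
time_s: 8.65
tool_pos: [0.5375, -0.0945, 0.1223]
tool_rot: [180.0, -0.0, -169.2]
force: [-0.4, 0.8, -1.2]
grip_width: 0.0161
grasp_force: 30.0
```

Call:
drive_tool(angular=[[0,0,0],[0,0,0],[0,0,0]], delta_pos=[[0,0,0.3],[0,0,0.2],[0,0,0]], gripper=[1,1,1])

```text
time_s: 8.95
tool_pos: [0.5374, -0.0944, 0.1172]
tool_rot: [180.0, -0.0, -169.2]
force: [-0.4, 0.2, -1.4]
grip_width: 0.0157
grasp_force: 30.0
```

Call:
drive_tool(angular=[[0,0,0],[0,0,0],[0,0,0]], delta_pos=[[0,0,0.2],[0,0,0.2],[0,0,0]], gripper=[1,1,1])

```text
time_s: 9.25
tool_pos: [0.5375, -0.0944, 0.1132]
tool_rot: [180.0, -0.0, -169.2]
force: [-0.0, 0.4, -1.5]
grip_width: 0.0155
grasp_force: 30.0
```

Depth is about 25 mm with no resistance. I'll go a little further in small steps.

Call:
drive_tool(angular=[[0,0,0],[0,0,0],[0,0,0]], delta_pos=[[0,0,0.2],[0,0,0.2],[0,0,0]], gripper=[1,1,1])

```text
time_s: 9.55
tool_pos: [0.5374, -0.0944, 0.1092]
tool_rot: [180.0, -0.0, -169.2]
force: [0.5, -0.6, -2.0]
grip_width: 0.0159
grasp_force: 30.0
```

Call:
drive_tool(angular=[[0,0,0],[0,0,0],[0,0,0],[0,0,0]], delta_pos=[[0,0,0.3],[0,0,0.3],[0,0,0.2],[0,0,0]], gripper=[1,1,1,1])

```text
time_s: 9.95
tool_pos: [0.5374, -0.0944, 0.1011]
tool_rot: [180.0, -0.0, -169.2]
force: [0.5, 0.1, -1.6]
grip_width: 0.0157
grasp_force: 30.0
```

Call:
drive_tool(angular=[[0,0,0],[0,0,0],[0,0,0],[0,0,0]], delta_pos=[[0,0,0.2],[0,0,0.1],[0,0,0.1],[0,0,0]], gripper=[1,1,1,1])

```text
time_s: 10.35
tool_pos: [0.5376, -0.0944, 0.0974]
tool_rot: [180.0, -0.0, -169.2]
force: [0.1, -0.5, -1.9]
grip_width: 0.0155
grasp_force: 30.0
```

Call:
drive_tool(angular=[[0,0,0],[0,0,0]], delta_pos=[[0,0,0.1],[0,0,0]], gripper=[1,1])

```text
time_s: 10.55
tool_pos: [0.5378, -0.0945, 0.0966]
tool_rot: [180.0, 0.0, -169.2]
force: [0.6, -0.2, -1.9]
grip_width: 0.0155
grasp_force: 30.0
```

Call:
drive_tool(angular=[[0,0,0],[0,0,0]], delta_pos=[[0,0,0.05],[0,0,0]], gripper=[1,1])

```text
time_s: 10.75
tool_pos: [0.5378, -0.0945, 0.0965]
tool_rot: [180.0, 0.0, -169.2]
force: [-1.4, 1.3, 2.7]
grip_width: 0.0158
grasp_force: 30.0
```

Run:
```python
from h import *
p=eyes.read_camera('wrist')
save('c4.png',p['pixels'],5,(195,100,345,220))
o=telemetry.get_obs();print(o['tool_pos'],o['tool_rot'],o['force'])
```

```text
[ 0.53781244 -0.09453169  0.09652236] [ 1.79992897e+02  1.97398339e-02 -1.69161757e+02] [-0.90728008  0.34709722  3.22091915]
```

View pics/c4.png

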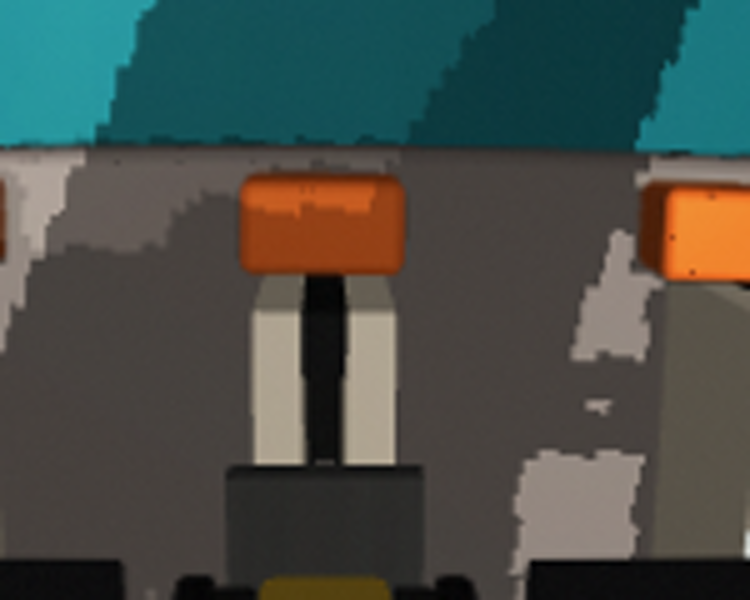

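The shoulder has seated on the plate tops: contact came exactly at the home height and the shoulder is centred over the gap. I'll release and rise.

Call:
drive_tool(angular=[[0,0,0],[0,0,0],[0,0,0],[0,0,0],[0,0,0],[0,0,0],[0,0,0],[0,0,0],[0,0,0],[0,0,0],[0,0,0],[0,0,0],[0,0,0],[0,0,0]], delta_pos=[[0,0,0],[0,0,0],[0,0,0],[0,0,0],[0,0,0],[0,0,0],[0,0,0],[0,0,-1],[0,0,-2],[0,0,-3],[0,0,-3],[0,0,-3],[0,0,0],[0,0,0]], gripper=[5,5,5,5,5,5,5,5,5,5,5,5,5,5])

```text
time_s: 12.2
tool_pos: [0.5381, -0.0946, 0.2172]
tool_rot: [-180.0, 0.1, -169.2]
force: [-0.2, -0.6, -0.2]
grip_width: 0.0499
grasp_force: 0.0
```

Run:
```python
from h import *
p=eyes.read_camera('wrist');q=eyes.read_camera('scene')
a=cv2.resize(p['pixels'][100:240,160:360],(700,490));b=cv2.resize(q['pixels'],(400,300))
save('end.png',p['pixels'],1.5)
u=proj(q,(.538,-.094,.09)).astype(int);print(u)
save('end2.png',q['pixels'],4,(max(u[0]-75,0),max(u[1]-60,0),u[0]+75,u[1]+60))
```

```text
[226 180]
```

View pics/end2.png

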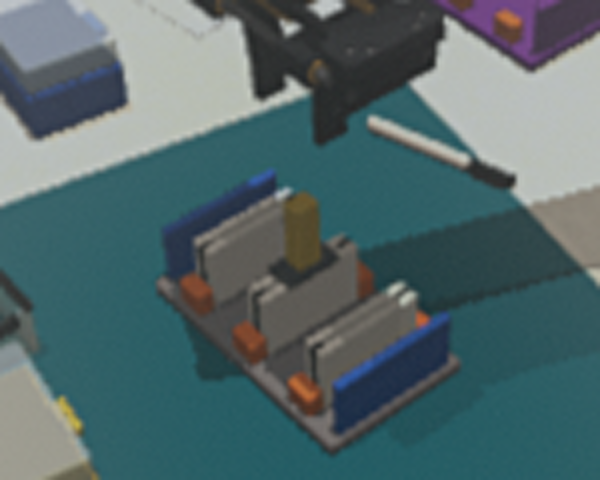

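View pics/end.png

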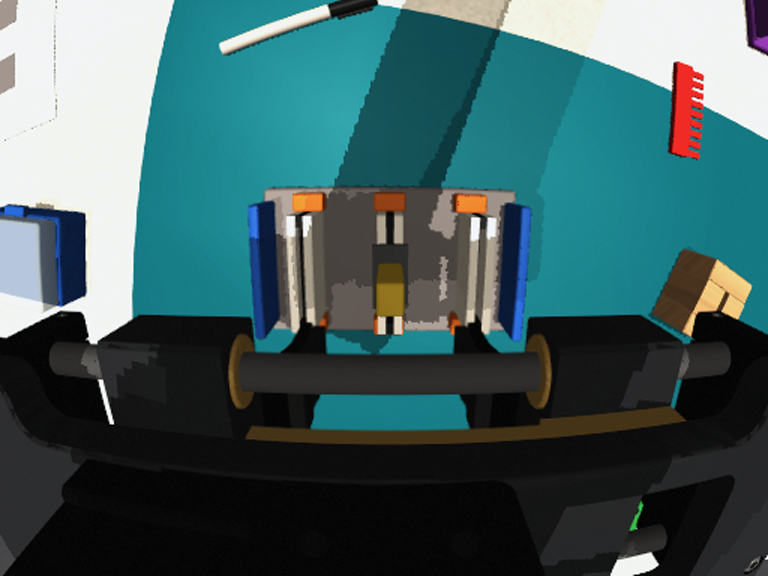

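The gauge stands upright and fully seated in the middle cassette. Its handle is at crop (300,230) in the scene view and (260,193) in the wrist view. The gripper is clear.

```bash
python3 -c "
from cell import env
print(env.sign_off())"
```

```text
the job is handed in; nothing more can be done
None
```

The gauge slid fully home in the middle cassette on the first try without jamming, so I left it standing upright there, let go, touched nothing else, and handed the job in at about 12 s; no verdict came back.

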